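# Two-key interlock reset

### The job

Reset the interlock on the white console: with the fingertips, push its shutter by the upright ridge all the way back, then press the two big round keys it covered fully down, both together (never one alone), one fingertip on each, without pressing the small key between them. Finish while still holding both keys down: do not let go. Nothing is to be picked up, and the things standing around stay where they are.

Things in the scene. Friction and masses are not known exactly. Their poses are not given: they have to be found in the camera images.
- console: White box fixed to the bench, 170 (x) x 160 (y) x 40 mm high, with an aluminium runner along each side (52 mm high, 12 wide, 70 mm off the middle). Origin: middle of the underside. x points from its front edge (robot's side) to its back, y left, z up. Three black round keys stand in a row along y at x = -35 mm, a big one each side of a small one; the shutter covers them at the start.
- shutter (a joint): How far the shutter has been slid towards the back of the console, m: 0 = over the keys, 0.060 = fully open against its stop. It starts somewhere between 0 and 0.010. It moves against about 1.5 N of friction and stays where it is left.
- shutter_face (a point): Middle of the upright front face of the ridge on the shutter, 64 mm above the bench. The shutter is a grey plate 50 (x) x 150 (y) x 3 mm on the runners, upper side 55 mm above the bench, reaching 30 mm in front of this face and 20 behind. The ridge is 96 mm wide (y), its top 73 mm above the bench, upright in front, sloping behind. Axes as the console's; push to +x.
- key_left_top (a point): Centre of the upper face of the big left key (+y side): round, 28 mm across, 50 mm above the bench when up, 32 mm left of the middle of the console. Axes as the console's.
- key_right_top (a point): The same for the big right key (-y side), 32 mm right of the middle; the two big keys are 64 mm apart, centre to centre.
- key_left (a joint): How far the big left key is pressed, m: 0 = up, 0.006 = fully down. A spring pushes it up with 1.5 N when up and 4.5 N when fully down.
- key_right (a joint): The same for the big right key.
- key_mid (a joint): How far the small middle key (12 mm across, top 44 mm above the bench, midway between the big ones) is pressed, m: 0 = up, 0.003 = fully down; spring 1.2 to 2.4 N. It must not be pressed.
- bottle: Bystander, loose: small white reagent bottle with screw cap, 44 mm across, 92 tall. Origin: middle of its underside. Leave it alone.
- glass_beaker: Bystander, loose: clear empty beaker, 52 mm across, 67 tall. Origin: middle of its underside. Leave it alone.
- dish: Bystander, loose: flat round petri dish, 59 mm across, 13 tall. Origin: middle of its underside. Leave it alone.
- lab_timer: Bystander, loose: square lab timer lying on its back, 62x62x16 mm, with three small keys of its own (not part of the job). Origin: middle of its underside. Leave it alone.
- tube_a: Bystander, loose: tiny sample tube lying down, 40 mm long, 11 high. Origin: middle of its underside. Leave it alone.
- tube_b: Bystander, loose: tiny sample tube lying down, 41 mm long, 11 high. Origin: middle of its underside. Leave it alone.

How it is judged:
On the way, in this order (a step that is already met when the one before it is completed fails the run):
1. the shutter is pushed back, over 52 of its 60 mm (value of joint shutter above 0.052 m), for 0.2 s.
2. both big keys are held down together, over 4.5 of 6 mm, for half a second (value of joint each of key_left, key_right above 0.0045 m), for 0.5 s.
At the end, for the whole second after the job is handed in: The shutter is back (over 52 of 60 mm); the fingers are still holding both big keys down (each over 4.5 of 6 mm, pressing on the console's keys with over 4 N in all); the small middle key is up (under 1.5 mm) (all of step 2 and value of joint shutter above 0.052 m and value of joint key_mid below 0.0015 m and contact force between the fingers and console above 4 N); the arm keeps its last pose, push and grip.
It fails at once if one big key is pressed down while the other is still up ((value of joint key_left above 0.0045 m and value of joint key_right below 0.001 m) or (value of joint key_right above 0.0045 m and value of joint key_left below 0.001 m)).
It fails at once if the small middle key is pressed (value of joint key_mid above 0.0015 m).
It fails at once if a bystander is lifted, carried or pushed more than 20 mm (distance of any of bottle, glass_beaker, dish, lab_timer, tube_a, tube_b from where it was at the start of the episode above 0.02 m).
It fails at once if a bystander is tipped over (angle between any of bottle, glass_beaker's own z axis and vertical above 0.5 rad).
It also fails if it takes over 38 s, if anything falls off the work surface, if the arm or the gripper's body presses on something with over 40 N, if the wrist force passes 120 N, or if a joint passes its speed limit or range.

### The arm

A 6-joint arm with a two-finger parallel gripper is mounted at the origin on a cart in front of the work surface, level with it; the furniture and walls round the work are solid. World frame = base frame: x ahead of the robot, y to its left, z up, the work surface at z = 0. Lengths are in m, angles in rad, forces in N, time in s.
With the tool pointing down it reaches from about 0.25 to 0.8 m from the base axis. Payload 8.5 kg.
Tool frame: the origin (TCP) lies midway between the tips of the shut fingers; the grasp point (between the pads) lies tcp_to_grasp behind it (tcp_to_grasp is the distance from the TCP to the grasp point, in m); z points along the fingers, y is the line along which they close (so a half turn about z gives the same grasp; the last joint's range is limited). The gripper opens to 85 mm and grips with 20 to 120 N. Pads are 22 mm wide; open, the fingers measure 114 mm over their backs; the gripper's body (76 mm by 85 mm) begins 54 mm behind the grasp point. The pads swing forward as they close: fully open they stand 13 mm farther back than shut.
Start: joints at [1.34, 0.238, -0.013, 1.319, 0, 1.571], TCP at [0.12, 0.511, 0.231] pointing down, gripper open.
Joint ranges: [-2.66, 2.66], [-1.03, 1.9], [-1.14, 1.46], [-1.82, 2.27], [-1.45, 1.34], [-3.14, 3.14]. Speed limits (rad/s): [2.22, 2.22, 2.79, 3.14, 3.14, 3.14].

### API

Orientations are given as a rotation vector (axis times angle).
In Python, from workcell import * gives the robot as it stands.
- The arm moves only by the shell command python3 -m creep 'ROWS'. ROWS is JSON, a list of rows, each an object of numbers: "tx", "ty", "tz": the shift along the tool's x, y, z in units of 25 mm (1.0 is 25 mm); "ax", "ay", "az": the turn, a rotation vector about the tool's x, y, z in units of 5 degrees (1.0 is 5 degrees); "gripper": the finger opening in mm, from 0 to 85.4. In form: [{"tx": .., "ty": .., "tz": .., "ax": .., "ay": .., "az": .., "gripper": ..}, ...]. A call has 1 to 10 rows; each row shifts and turns the commanded pose from where the row before left it, along the tool's axes as they then stand; what a row does not reach is not made up. A row lasts 1/8 s, in which the tool goes at most 62.5 mm and 10.7 degrees, less where a joint would pass 70% of its speed; a pose out of reach is approached as far as the arm can. A call is refused whole if a number of a shift passes 1 or a number of a turn 1, either way. A call with a gripper value outside its range is refused whole. The fingers move at their own pace and stop on an object; the grip force is fixed at half the most. Time passes only in rows, so rows that do not move let the fingers close. It gives the time, the measured TCP pose, the force, the opening and the grip force at its end, in the units of the state.
- state(): the state, without advancing time (a new reading comes with each control period).
- grab_frame(name): name is "side" or "top" or "wrist"; returns a dict with "img" (384x512x3 uint8, red, green, blue), "fx", "fy", "cx", "cy" (pixels), "xyz" and "orientation" of the camera in the world; the wrist camera has in their place "mount" (4x4, takes a point from camera to tool coordinates, whose origin is the TCP and whose axes are the flange's). Camera axes: x right, y down, z forward; pixel columns grow to the right and rows downward; lengths in m; the calibration is good to about 2 mm. A picture is of the moment at which its call begins: read the wrist's pose just before it. There is no depth.
- job_done(): hands the job in; it is judged then, once.
The state is a dict: "t": time; "q": joint angles; "qvel": joint speeds; "tau": joint torques, N m; "ee_pos": TCP position; "eef_rot": TCP orientation; "force": force on the tool from outside, world axes, zero at the start; "moment": the same for the moment, N m; "finger_gap": opening from 0.0 (shut) to 1.0 (fully open); "gripper_force": force on a finger pad.
Only numpy, scipy, OpenCV 4.12 (cv2) and the standard library are available. Lean on these libraries where they do the work, as an engineer would, in place of code of your own. Each camera call takes 0.05 s, during which the arm holds its last target. There are 200 camera calls.

## Working session

There is one attempt and no reset: what is moved stays moved. The work goes in short steps, Python scripts to look and compute and a shell command to move; the robot and the scene stay as the last step left them, time stands still between calls to the robot, and variables do not carry over. Pictures are saved under pics/ and viewed, at most 10 in all, crops included, and the job is handed in when it is done.

```bash
mkdir -p pics; cat > h.py <<'E'
from workcell import *
import numpy as np, cv2
from scipy.spatial.transform import Rotation as R
def snap(n,fn):
    s=state(); f=grab_frame(n); cv2.imwrite('pics/'+fn,f['img'][:,:,::-1]); return s,f
def cam(s,f):
    if 'mount' in f:
        T=np.eye(4); T[:3,:3]=R.from_rotvec(s['eef_rot']).as_matrix(); T[:3,3]=s['ee_pos']
        M=T@np.array(f['mount']); return M[:3,:3],M[:3,3]
    o=np.array(f['orientation']); 
    return (o if o.shape==(3,3) else R.from_rotvec(o).as_matrix()),np.array(f['xyz'])
def ray(s,f,u,v,z):
    A,p=cam(s,f); d=A@np.array([(u-f['cx'])/f['fx'],(v-f['cy'])/f['fy'],1]); return p+d*(z-p[2])/d[2]
E
python3 - <<'E'
from h import *
import pickle
s,f=snap('top','top.png'); s2,f2=snap('side','side.png')
pickle.dump((s,f,s2,f2),open('f.pkl','wb'))
print({k:v for k,v in f.items() if k!='img'}); print({k:v for k,v in f2.items() if k!='img'}); print(s)
import workcell; print([x for x in dir(workcell) if x[0]!='_'])
cv2.imwrite('pics/both.png',cv2.resize(np.hstack([f['img'],f2['img']])[:,:,::-1],(800,300)))
E
```

```text
{'fx': 453.81899007518354, 'fy': 453.81899007518354, 'cx': 246.03708901167437, 'cy': 195.33405645262803, 'xyz': array([ 0.40799698, -0.05138159,  0.99641615]), 'orientation': array([-2.16476614,  2.12472423, -0.13711936])}
{'fx': 415.93130092609323, 'fy': 415.93130092609323, 'cx': 256.9664774939888, 'cy': 192.54358895833693, 'xyz': array([0.42876056, 0.81652946, 0.50154737]), 'orientation': array([-0.11685194,  2.61395829, -1.59903811])}
{'t': 0.0, 'q': array([ 1.33998400e+00,  2.38780423e-01, -1.42489935e-02,  1.31921559e+00,
       -1.75515671e-05,  1.57080015e+00]), 'qvel': array([ 6.45387146e-04, -3.39873680e-04,  7.24908058e-05, -6.36431811e-04,
        2.42129552e-04,  2.71654020e-04]), 'tau': array([ 5.17023291e-04, -5.38780653e+01,  3.46439445e+01,  1.86334545e-02,
        2.16981334e-04, -1.05415009e-05]), 'ee_pos': array([0.12001252, 0.5106672 , 0.23067987]), 'eef_rot': array([-3.61743544e-01, -3.12054520e+00,  2.26350447e-03]), 'force': array([-0.07260387, -0.30163331,  0.71563924]), 'moment': array([ 0.00715282,  0.0189088 , -0.01124695]), 'gripper_force': 0.0, 'finger_gap': 0.9992867916423599}
['IKError', 'grab_frame', 'job_done', 'state', 'tcp_to_grasp']
```

View pics/top.png

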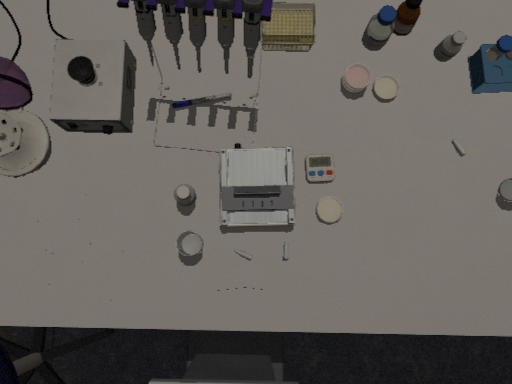

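View pics/side.png

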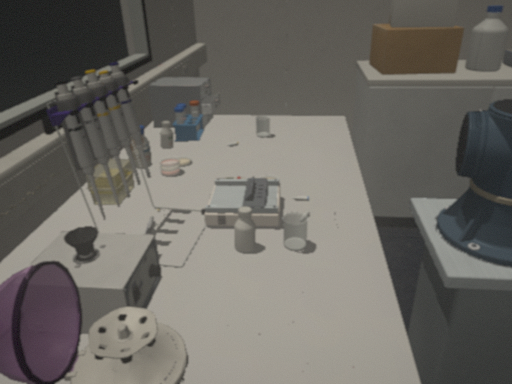

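The top view shows the console centred near (257,187), with the ridge near (257,187), the bottle at (185,195), the beaker at (191,244) and tubes at (243,253) and (286,250). The side view shows the same layout. I'll enlarge the console.

```bash
python3 - <<'E'
from h import *
import pickle
s,f,_,_=pickle.load(open('f.pkl','rb'))
c=f['img'][140:236,205:309,::-1]
c=np.clip(c.astype(float)*1.3,0,255).astype(np.uint8)
cv2.imwrite('pics/crop.png',cv2.resize(c,None,fx=6,fy=6,interpolation=cv2.INTER_CUBIC))
E
```

```text
(no output)
```

View pics/crop.png

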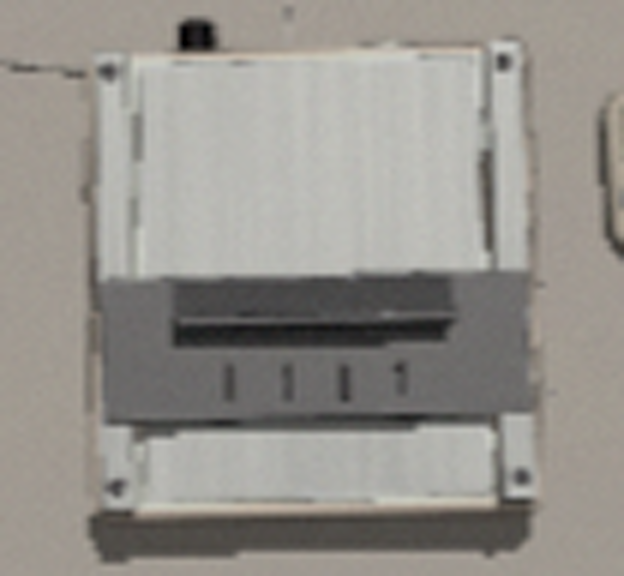

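The crop shows the four runner screws at (108,71), (503,62), (116,487) and (521,476). The shutter plate corners are at (105,418), (530,412), (104,280) and (530,272), and its slot marks sit in front of the ridge.

```bash
python3 - <<'E'
from h import *
import pickle
s,f,_,_=pickle.load(open('f.pkl','rb'))
g=lambda u,v,z:ray(s,f,205+(u-2.5)/6,140+(v-2.5)/6,z)
P=np.array([g(*p,.052) for p in [(108,71),(503,62),(116,487),(521,476)]])
Q=np.array([g(*p,.055) for p in [(105,418),(530,412),(104,280),(530,272)]])
ax=P[:2].sum(0)-P[2:].sum(0); ay=P[[0,2]].sum(0)-P[[1,3]].sum(0)
y1=np.arctan2(ax[1],ax[0]);y2=np.arctan2(-ay[0],ay[1]);print('yaw',np.degrees([y1,y2]))
print(P,Q); c=P.mean(0);print('screw mean',c,'len',np.linalg.norm(ax)/2,np.linalg.norm(ay)/2)
yaw=y1/2+y2/2; X=np.array([np.cos(yaw),np.sin(yaw),0]);Y=np.array([-X[1],X[0],0])
for q in list(Q)+list(P): print(np.round([(q-c)@X,(q-c)@Y],4))
for n,u,v,z in [('bottle',185,190,.092),('beaker',190,240,.06),('tubea',243,253,.005),('tubeb',286,250,.005)]:
  print(n,ray(s,f,u,v,z))
print('front',g(320,512,.04),'tcp_to_grasp',tcp_to_grasp)
E
```

```text
yaw [2.695446   2.46798735]
[[ 0.63289157  0.01172791  0.052     ]
 [ 0.63855552 -0.12840081  0.052     ]
 [ 0.48497243  0.00503182  0.052     ]
 [ 0.49140942 -0.13559614  0.052     ]] [[ 0.5086901   0.00930534  0.055     ]
 [ 0.51348913 -0.13832836  0.055     ]
 [ 0.5572602   0.01094798  0.055     ]
 [ 0.56275182 -0.13807813  0.055     ]]
screw mean [ 0.56195723 -0.06180931  0.052     ] len 0.14769602664995446 0.14050866996136432
[-0.05    0.0734]
[-0.0519 -0.0743]
[-0.0014  0.0729]
[-0.0026 -0.0762]
[0.0742 0.0703]
[ 0.0735 -0.07  ]
[-0.0739  0.0702]
[-0.0738 -0.0705]
bottle [0.54240515 0.08282309 0.092     ]
beaker [0.44335649 0.07333027 0.06      ]
tubea [ 0.4195602  -0.03536189  0.005     ]
tubeb [ 0.4278002  -0.12843209  0.005     ]
front [ 0.47848266 -0.06618453  0.04      ] tcp_to_grasp 0.0187
```

```bash
python3 -m creep '[{"ty":-1,"tx":-0.5,"az":-0.8,"gripper":50},{"ty":-1,"tx":-0.5,"az":-0.8,"gripper":50},{"ty":-1,"tx":-0.5,"az":-0.8,"gripper":50},{"ty":-1,"tx":-0.5,"az":-0.76,"gripper":50},{"ty":-1,"tx":-0.7,"gripper":50},{"ty":-1,"tx":-0.7,"gripper":50},{"ty":-1,"tx":-0.7,"gripper":50},{"ty":-1,"tx":-0.7,"gripper":50},{"ty":-1,"tx":-0.7,"gripper":50},{"ty":-1,"tx":-0.7,"gripper":50}]'
cat >> h.py <<'E'
C=np.array([.562,-.0618,0]);YAW=np.radians(2.58)
def where():
    s=state(); A=R.from_rotvec(s['eef_rot']).as_matrix(); Rc=R.from_euler('z',YAW).as_matrix()
    print('t',s['t'],'console xyz mm',np.round(Rc.T@(s['ee_pos']-C)*1000,1),'tool axes in console',np.round(Rc.T@A,3).tolist(),'F',np.round(Rc.T@s['force'],2),'gap',s['finger_gap']*85.4)
E
python3 -c "from h import *;where()"
```

```text
t 0.1 console xyz mm [-415.8  591.8  230.7] tool axes in console [[-0.962, 0.272, -0.0], [0.272, 0.962, -0.001], [0.0, -0.001, -1.0]] F [ 1.13 -0.1   0.74] gap 85.5413911680072invalid input at $[0]: expected keys tx, ty, tz, ax, ay, az, gripper
```

```bash
python3 -m creep '[{"tx":-0.5,"ty":-1,"tz":0,"ax":0,"ay":0,"az":-0.8,"gripper":50},{"tx":-0.5,"ty":-1,"tz":0,"ax":0,"ay":0,"az":-0.8,"gripper":50},{"tx":-0.5,"ty":-1,"tz":0,"ax":0,"ay":0,"az":-0.8,"gripper":50},{"tx":-0.5,"ty":-1,"tz":0,"ax":0,"ay":0,"az":-0.76,"gripper":50},{"tx":-0.7,"ty":-1,"tz":0,"ax":0,"ay":0,"az":0,"gripper":50},{"tx":-0.7,"ty":-1,"tz":0,"ax":0,"ay":0,"az":0,"gripper":50},{"tx":-0.7,"ty":-1,"tz":0,"ax":0,"ay":0,"az":0,"gripper":50},{"tx":-0.7,"ty":-1,"tz":0,"ax":0,"ay":0,"az":0,"gripper":50},{"tx":-0.7,"ty":-1,"tz":0,"ax":0,"ay":0,"az":0,"gripper":50},{"tx":-0.7,"ty":-1,"tz":0,"ax":0,"ay":0,"az":0,"gripper":50}]'
python3 -c "from h import *;where()"
```

```text
t: 1.35
ee_pos: [0.269, 0.2598, 0.2311]
eef_rot: [0.071, -3.141, 0.0]
force: [0.8, 0.7, 0.5]
finger_gap: 0.583
gripper_force: 0.0
t 1.35 console xyz mm [-278.2  334.5  231.1] tool axes in console [[-1.0, -0.0, -0.0], [-0.0, 1.0, -0.0], [0.0, -0.0, -1.0]] F [0.87 0.67 0.46] gap 49.799740961206
```

```bash
python3 -m creep '[{"tx":-0.65,"ty":-1,"tz":0,"ax":0,"ay":0,"az":0,"gripper":50},{"tx":-0.65,"ty":-1,"tz":0,"ax":0,"ay":0,"az":0,"gripper":50},{"tx":-0.65,"ty":-1,"tz":0,"ax":0,"ay":0,"az":0,"gripper":50},{"tx":-0.65,"ty":-1,"tz":0,"ax":0,"ay":0,"az":0,"gripper":50},{"tx":-0.65,"ty":-1,"tz":0,"ax":0,"ay":0,"az":0,"gripper":50},{"tx":-0.65,"ty":-1,"tz":0,"ax":0,"ay":0,"az":0,"gripper":50},{"tx":-0.65,"ty":-1,"tz":0,"ax":0,"ay":0,"az":0,"gripper":50},{"tx":-0.65,"ty":-1,"tz":0,"ax":0,"ay":0,"az":0,"gripper":50},{"tx":-0.65,"ty":-1,"tz":0,"ax":0,"ay":0,"az":0,"gripper":50},{"tx":-0.65,"ty":-1,"tz":0,"ax":0,"ay":0,"az":0,"gripper":50}]'
python3 -m creep '[{"tx":-0.6,"ty":-0.84,"tz":0.5,"ax":0,"ay":0,"az":0,"gripper":50},{"tx":-0.6,"ty":-0.84,"tz":0.5,"ax":0,"ay":0,"az":0,"gripper":50},{"tx":-0.6,"ty":-0.84,"tz":0.5,"ax":0,"ay":0,"az":0,"gripper":50},{"tx":-0.6,"ty":-0.84,"tz":0.5,"ax":0,"ay":0,"az":0,"gripper":50},{"tx":0,"ty":0,"tz":0,"ax":0,"ay":0,"az":0,"gripper":50}]'
python3 - <<'E'
from h import *
where(); s,f=snap('wrist','w1.png')
E
```

```text
t: 2.6
ee_pos: [0.4425, 0.0174, 0.2311]
eef_rot: [0.07, -3.14, 0.0]
force: [0.6, 0.5, -0.5]
finger_gap: 0.588
gripper_force: 0.0
t: 3.22
ee_pos: [0.5062, -0.0641, 0.1799]
eef_rot: [0.068, -3.139, -0.0]
force: [-0.5, -0.1, -0.5]
finger_gap: 0.587
gripper_force: 0.0
t 3.225 console xyz mm [-55.8   0.2 179.9] tool axes in console [[-1.0, 0.002, -0.002], [0.002, 1.0, 0.0], [0.002, 0.0, -1.0]] F [-0.48 -0.09 -0.5 ] gap 50.15259778744217
```

View pics/w1.png

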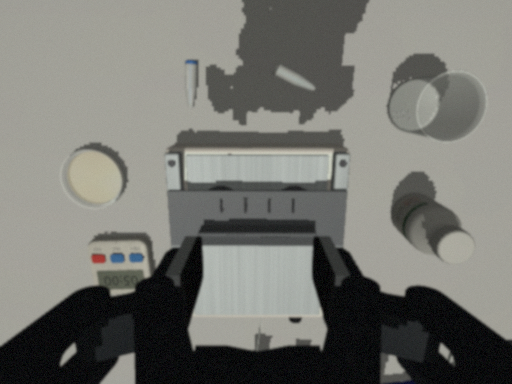

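The wrist view shows the front screws at (172,165) and (342,163), the shutter's front edge at about v=190, and the two fingertips in view. It is flipped, so +y is to the right. I'll cross-check the console pose against it.

```bash
python3 - <<'E'
from h import *
s=state();f=grab_frame('wrist')
Rc=R.from_euler('z',YAW).as_matrix()
for u,v,z in [(172,165,.052),(342,163,.052),(169,191,.055),(346,190,.055),(257,189,.055)]:
  print(np.round(Rc.T@(ray(s,f,u,v,z)-C)*1000,1))
E
```

```text
[-70.9 -69.9  52. ]
[-72.5  69.8  52. ]
[-49.6 -73.2  55. ]
[-50.4  73.9  55. ]
[-51.3   0.   55. ]
```

```bash
python3 -m creep '[{"tx":0,"ty":0,"tz":0.8,"ax":0,"ay":0,"az":0,"gripper":50},{"tx":0,"ty":0,"tz":0.8,"ax":0,"ay":0,"az":0,"gripper":50},{"tx":0,"ty":0,"tz":0.8,"ax":0,"ay":0,"az":0,"gripper":50},{"tx":0,"ty":0,"tz":0.8,"ax":0,"ay":0,"az":0,"gripper":50},{"tx":0,"ty":0,"tz":0.8,"ax":0,"ay":0,"az":0,"gripper":50},{"tx":0,"ty":0,"tz":0.8,"ax":0,"ay":0,"az":0,"gripper":50},{"tx":0,"ty":0,"tz":0,"ax":0,"ay":0,"az":0,"gripper":50}]'
python3 -c "from h import *;where()"
python3 -m creep '[{"tx":-0.3,"ty":0,"tz":0,"ax":0,"ay":0,"az":0,"gripper":50},{"tx":-0.3,"ty":0,"tz":0,"ax":0,"ay":0,"az":0,"gripper":50},{"tx":-0.3,"ty":0,"tz":0,"ax":0,"ay":0,"az":0,"gripper":50},{"tx":-0.3,"ty":0,"tz":0,"ax":0,"ay":0,"az":0,"gripper":50},{"tx":-0.3,"ty":0,"tz":0,"ax":0,"ay":0,"az":0,"gripper":50},{"tx":-0.2,"ty":0,"tz":0,"ax":0,"ay":0,"az":0,"gripper":50}]'
python3 - <<'E'
from h import *
where(); s,f=snap('side','s2.png'); cv2.imwrite('pics/s2c.png',cv2.resize(f['img'][120:270,170:340,::-1],None,fx=4,fy=4,interpolation=cv2.INTER_CUBIC))
E
```

```text
t: 4.2
ee_pos: [0.5048, -0.0623, 0.0608]
eef_rot: [0.072, -3.139, -0.001]
force: [0.0, -0.3, -0.3]
finger_gap: 0.589
gripper_force: 0.0
t 4.2 console xyz mm [-57.1   2.1  60.8] tool axes in console [[-1.0, -0.001, -0.002], [-0.001, 1.0, 0.0], [0.002, 0.0, -1.0]] F [-0.01 -0.3  -0.26] gap 50.292033808007226
t: 4.95
ee_pos: [0.5487, -0.0611, 0.0612]
eef_rot: [0.07, -3.14, 0.0]
force: [-1.4, -1.0, 1.7]
finger_gap: 0.589
gripper_force: 0.9
t 4.95 console xyz mm [-13.2   1.3  61.2] tool axes in console [[-1.0, 0.0, -0.0], [0.0, 1.0, -0.0], [0.0, -0.0, -1.0]] F [-1.4  -0.91  1.69] gap 50.27482762269815
```

View pics/s2c.png

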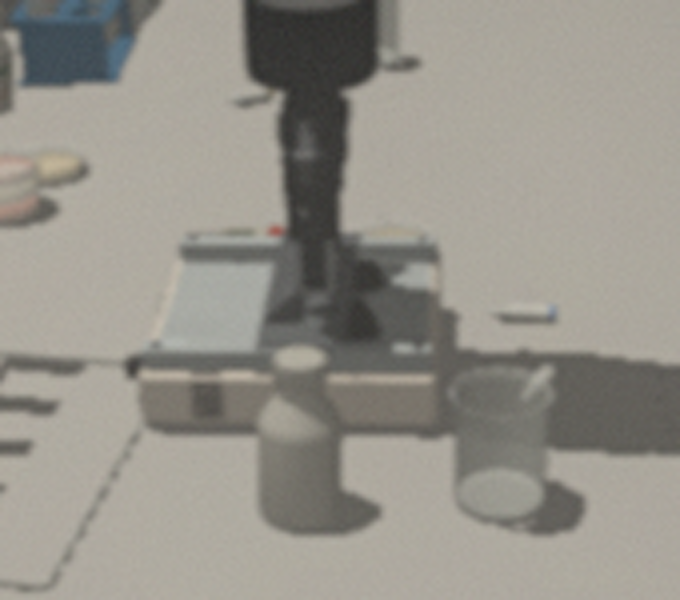

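The side view shows the fingers against the ridge at about (320,300), with the shutter sliding. The force is -1.4 N, which fits the friction.

```bash
python3 -m creep '[{"tx":-0.3,"ty":0,"tz":0,"ax":0,"ay":0,"az":0,"gripper":50},{"tx":-0.3,"ty":0,"tz":0,"ax":0,"ay":0,"az":0,"gripper":50},{"tx":-0.3,"ty":0,"tz":0,"ax":0,"ay":0,"az":0,"gripper":50},{"tx":-0.2,"ty":0,"tz":0,"ax":0,"ay":0,"az":0,"gripper":50},{"tx":-0.1,"ty":0,"tz":0,"ax":0,"ay":0,"az":0,"gripper":50},{"tx":0,"ty":0,"tz":0,"ax":0,"ay":0,"az":0,"gripper":50}]'
python3 -c "from h import *;where()"
```

```text
t: 5.75
ee_pos: [0.5788, -0.0596, 0.0614]
eef_rot: [-0.071, 3.14, 0.0]
force: [-1.0, 0.6, -0.2]
finger_gap: 0.585
gripper_force: 0.0
t 5.75 console xyz mm [16.8  1.4 61.4] tool axes in console [[-1.0, -0.0, 0.001], [-0.0, 1.0, 0.0], [-0.001, 0.0, -1.0]] F [-1.    0.69 -0.16] gap 49.9641869176216
```

```bash
python3 -m creep '[{"tx":-0.15,"ty":0,"tz":0,"ax":0,"ay":0,"az":0,"gripper":50},{"tx":-0.15,"ty":0,"tz":0,"ax":0,"ay":0,"az":0,"gripper":50},{"tx":0,"ty":0,"tz":0,"ax":0,"ay":0,"az":0,"gripper":50}]'
python3 -c "from h import *;where()"
python3 -m creep '[{"tx":-0.1,"ty":0,"tz":0,"ax":0,"ay":0,"az":0,"gripper":50},{"tx":-0.08,"ty":0,"tz":0,"ax":0,"ay":0,"az":0,"gripper":50},{"tx":0,"ty":0,"tz":0,"ax":0,"ay":0,"az":0,"gripper":50}]'
python3 -c "from h import *;where()"
```

```text
t: 6.12
ee_pos: [0.5821, -0.0594, 0.061]
eef_rot: [0.07, -3.134, 0.0]
force: [-14.5, -1.2, 8.5]
finger_gap: 0.587
gripper_force: 7.7
t 6.125 console xyz mm [20.2  1.5 61. ] tool axes in console [[-1.0, 0.001, -0.007], [0.001, 1.0, -0.0], [0.007, -0.0, -1.0]] F [-14.49  -0.52   8.53] gap 50.114492585935984
t: 6.5
ee_pos: [0.5824, -0.0594, 0.0609]
eef_rot: [0.069, -3.127, 0.001]
force: [-31.0, -1.9, 21.7]
finger_gap: 0.585
gripper_force: 15.6
t 6.5 console xyz mm [20.4  1.5 60.9] tool axes in console [[-1.0, 0.001, -0.014], [0.001, 1.0, -0.0], [0.014, -0.0, -1.0]] F [-31.08  -0.52  21.72] gap 49.946836738473806
```

```bash
python3 -m creep '[{"tx":0.4,"ty":0,"tz":0,"ax":0,"ay":0,"az":0,"gripper":50},{"tx":0.7,"ty":0,"tz":-0.4,"ax":0,"ay":0,"az":0,"gripper":50},{"tx":0.7,"ty":-0.06,"tz":-0.4,"ax":0,"ay":0,"az":0,"gripper":50},{"tx":0.7,"ty":0,"tz":-0.4,"ax":0,"ay":0,"az":0,"gripper":50},{"tx":1,"ty":0,"tz":-0.6,"ax":0,"ay":0,"az":0,"gripper":50},{"tx":0,"ty":0,"tz":0,"ax":0,"ay":0,"az":0,"gripper":50},{"tx":0,"ty":0,"tz":0,"ax":0,"ay":0,"az":0,"gripper":50}]'
python3 - <<'E'
from h import *
where(); s,f=snap('wrist','w3.png')
E
```

```text
t: 7.38
ee_pos: [0.5035, -0.0647, 0.1068]
eef_rot: [-0.07, 3.139, -0.0]
force: [-1.0, -0.0, 1.7]
finger_gap: 0.582
gripper_force: 0.0
t 7.375 console xyz mm [-58.5  -0.2 106.8] tool axes in console [[-1.0, 0.0, 0.002], [0.0, 1.0, -0.0], [-0.002, -0.0, -1.0]] F [-1.   -0.    1.72] gap 49.70473821168823
```

View pics/w3.png

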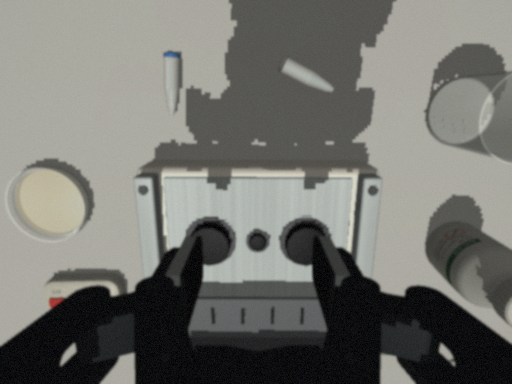

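The shutter is fully back and all three keys are exposed: right at about (211,243), left at (305,242) and the small one at (258,240).

```bash
python3 - <<'E'
from h import *
s=state();f=grab_frame('wrist')
Rc=R.from_euler('z',YAW).as_matrix()
where()
for u,v,z in [(211,243,.05),(305,242,.05),(258,240,.044)]:
  print(np.round(Rc.T@(ray(s,f,u,v,z)-C)*1000,1))
E
```

```text
t 7.475 console xyz mm [-5.860e+01 -1.000e-01  1.061e+02] tool axes in console [[-1.0, 0.0, 0.0], [0.0, 1.0, -0.0], [-0.0, -0.0, -1.0]] F [ 0.03 -0.55  0.08] gap 50.10491342024363
[-36.2 -30.6  50. ]
[-37.   30.1  50. ]
[-35.7  -0.2  44. ]
```

```bash
python3 -m creep '[{"tx":-0.46,"ty":0,"tz":0.5,"ax":0,"ay":0,"az":0,"gripper":50},{"tx":-0.46,"ty":0,"tz":0.5,"ax":0,"ay":0,"az":0,"gripper":50},{"tx":0,"ty":0,"tz":0.5,"ax":0,"ay":0,"az":0,"gripper":50},{"tx":0,"ty":0,"tz":0.4,"ax":0,"ay":0,"az":0,"gripper":50},{"tx":0,"ty":0,"tz":0,"ax":0,"ay":0,"az":0,"gripper":50},{"tx":0,"ty":0,"tz":0,"ax":0,"ay":0,"az":0,"gripper":50}]'
python3 - <<'E'
from h import *
where(); s,f=snap('wrist','w4.png')
E
```

```text
t: 8.22
ee_pos: [0.5259, -0.0636, 0.0591]
eef_rot: [-0.071, 3.141, -0.0]
force: [-0.0, 0.3, -0.4]
finger_gap: 0.585
gripper_force: 0.0
t 8.225 console xyz mm [-36.1  -0.1  59.1] tool axes in console [[-1.0, 0.0, 0.0], [0.0, 1.0, -0.0], [-0.0, -0.0, -1.0]] F [-0.01  0.3  -0.4 ] gap 49.949164843744356
```

View pics/w4.png

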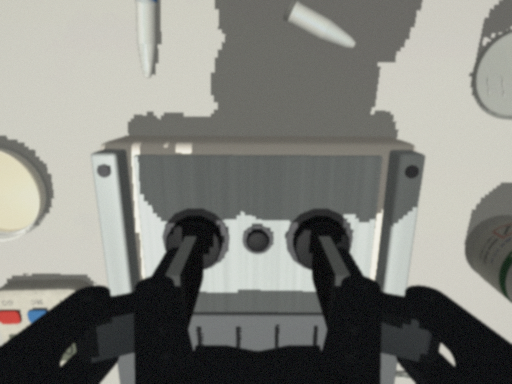

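The fingertips are over both keys, centred near (200,240) and (318,240), and clear of the small key at (258,240). I'll press slowly.

```bash
python3 -m creep '[{"tx":0,"ty":0,"tz":0.2,"ax":0,"ay":0,"az":0,"gripper":50},{"tx":0,"ty":0,"tz":0.2,"ax":0,"ay":0,"az":0,"gripper":50},{"tx":0,"ty":0,"tz":0.04,"ax":0,"ay":0,"az":0,"gripper":50},{"tx":0,"ty":0,"tz":0.04,"ax":0,"ay":0,"az":0,"gripper":50},{"tx":0,"ty":0,"tz":0,"ax":0,"ay":0,"az":0,"gripper":50}]'
python3 -c "from h import *;where()"
python3 -m creep '[{"tx":0,"ty":0,"tz":0.04,"ax":0,"ay":0,"az":0,"gripper":50},{"tx":0,"ty":0,"tz":0.04,"ax":0,"ay":0,"az":0,"gripper":50},{"tx":0,"ty":0,"tz":0,"ax":0,"ay":0,"az":0,"gripper":50}]'
python3 -c "from h import *;where()"
```

```text
t: 8.9
ee_pos: [0.5258, -0.0635, 0.0469]
eef_rot: [0.071, -3.141, 0.0]
force: [-2.8, 0.1, 4.0]
finger_gap: 0.582
gripper_force: 1.4
t 8.9 console xyz mm [-36.2  -0.1  46.9] tool axes in console [[-1.0, 0.0, -0.0], [0.0, 1.0, -0.0], [0.0, -0.0, -1.0]] F [-2.75  0.22  4.01] gap 49.68481915762033
t: 9.28
ee_pos: [0.5259, -0.0635, 0.0449]
eef_rot: [0.071, -3.141, 0.0]
force: [-3.5, 0.5, 4.8]
finger_gap: 0.585
gripper_force: 2.4
t 9.275 console xyz mm [-36.2  -0.1  44.9] tool axes in console [[-1.0, 0.0, -0.0], [0.0, 1.0, -0.0], [0.0, -0.0, -1.0]] F [-3.44  0.61  4.77] gap 49.966038076535874
```

```bash
python3 -m creep '[{"tx":0,"ty":0,"tz":0.06,"ax":0,"ay":0,"az":0,"gripper":50},{"tx":0,"ty":0,"tz":0.06,"ax":0,"ay":0,"az":0,"gripper":50},{"tx":0,"ty":0,"tz":0,"ax":0,"ay":0,"az":0,"gripper":50}]'
python3 -c "from h import *;where();print(state()['moment'])"
python3 -m creep '[{"tx":0,"ty":0,"tz":0.06,"ax":0,"ay":0,"az":0,"gripper":50},{"tx":0,"ty":0,"tz":0.06,"ax":0,"ay":0,"az":0,"gripper":50},{"tx":0,"ty":0,"tz":0,"ax":0,"ay":0,"az":0,"gripper":50}]'
python3 -c "from h import *;where();print(state()['moment'])"
```

```text
t: 9.65
ee_pos: [0.5259, -0.0635, 0.042]
eef_rot: [0.071, -3.141, 0.0]
force: [-4.0, 0.5, 7.2]
finger_gap: 0.584
gripper_force: 3.8
t 9.65 console xyz mm [-36.2  -0.1  42. ] tool axes in console [[-1.0, 0.0, -0.0], [0.0, 1.0, -0.0], [0.0, -0.0, -1.0]] F [-3.99  0.71  7.21] gap 49.84936346098337
[0.02510356 0.70519448 0.0414132 ]
t: 10.02
ee_pos: [0.526, -0.0635, 0.0408]
eef_rot: [-0.071, 3.14, -0.0]
force: [-9.9, 0.9, 27.9]
finger_gap: 0.585
gripper_force: 13.9
t 10.025 console xyz mm [-36.1  -0.1  40.8] tool axes in console [[-1.0, 0.0, 0.001], [0.0, 1.0, -0.0], [-0.001, -0.0, -1.0]] F [-9.89  1.4  27.89] gap 49.98073507296159
[0.19963619 2.04069234 0.01639227]
```

```bash
python3 -m creep '[{"tx":0,"ty":0,"tz":0,"ax":0,"ay":0,"az":0,"gripper":50},{"tx":0,"ty":0,"tz":0,"ax":0,"ay":0,"az":0,"gripper":50},{"tx":0,"ty":0,"tz":0,"ax":0,"ay":0,"az":0,"gripper":50},{"tx":0,"ty":0,"tz":0,"ax":0,"ay":0,"az":0,"gripper":50},{"tx":0,"ty":0,"tz":0,"ax":0,"ay":0,"az":0,"gripper":50},{"tx":0,"ty":0,"tz":0,"ax":0,"ay":0,"az":0,"gripper":50}]'
python3 -c "
from h import *
where();print(state()['moment']);print(job_done())"
```

```text
t: 10.78
ee_pos: [0.526, -0.0636, 0.0408]
eef_rot: [-0.071, 3.14, -0.0]
force: [-9.6, 0.8, 27.2]
finger_gap: 0.587
gripper_force: 13.8
t 10.775 console xyz mm [-36.1  -0.1  40.8] tool axes in console [[-1.0, 0.0, 0.001], [0.0, 1.0, -0.0], [-0.001, -0.0, -1.0]] F [-9.51  1.18 27.23] gap 50.11298259642286
[ 0.25812931  2.06305519 -0.01296744]
the job is handed in; nothing more can be done
None
```

The shutter is pushed back against its stop and both big keys are held down together at about 27 N, with the fingertips clear of the small key; I handed the job in at about 10.8 s, and no verdict was shown.

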